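# Check a sample jar for swelling in the slot gauge

## Robot

A 6-joint arm with a two-finger parallel gripper is mounted at the origin on the work surface. World frame = base frame: x ahead of the robot, y to its left, z up, the work surface at z = 0. Lengths are in m, angles in degrees, forces in N, time in s.
With the tool pointing down it reaches from about 0.3 to 0.75 m from the base axis. Payload 8.5 kg.
Tool frame: the origin (TCP) lies midway between the tips of the shut fingers; the grasp point (between the pads) lies 19 mm behind it; x points along the fingers, z is the direction in which the jaws open and shut, and the axes are right-handed (so a half turn about x gives the same grasp; the last joint's range is limited). The gripper opens to 88 mm and grips with 3 to 60 N. Pads are 18 mm wide; open, the fingers measure 123 mm over their backs; the gripper's body (75 mm by 187 mm) begins 45 mm behind the grasp point.
Start: joints at [57.909, 21.807, 74.336, -0, 83.858, -12.336], TCP at [0.186, 0.518, 0.239] pointing down, gripper open.
Joint ranges: [-178.18, 178.18], [-50.72, 133.34], [12.68, 142.11], [-81.47, 261.47], [9.98, 163.14], [-165.26, 165.26]. Speed limits (degrees/s): [136.94, 136.94, 180, 180, 180, 180].

## Interface

Orientations are given as a 3x3 rotation matrix whose columns are the frame's x, y, z axes.
In Python, from workcell import r, get_image gives the robot as it stands.
- The arm moves only by the tool send_rows, never from a script. Its argument "increments" is a list of rows, each a list of 7 numbers: the finger opening in m, from 0 to 0.0881, then the shift along the tool's x, y, z in m, then the turn, a rotation vector about the tool's x, y, z in degrees. A call has 1 to 10 rows; each row shifts and turns the commanded pose from where the row before left it, along the tool's axes as they then stand; what a row does not reach is not made up. A row lasts 1/10 s, in which the tool goes at most 50 mm and 8.59 degrees, less where a joint would pass 70% of its speed; a pose out of reach is approached as far as the arm can. A call is refused whole if a number of a shift passes 0.05 or a number of a turn 8.59, either way. A call with a gripper value outside its range is refused whole. The fingers move at their own pace and stop on an object; "newtons" is the grip in N (left out, the last holds). Time passes only in rows, so rows that do not move let the fingers close. It gives the time, the measured TCP pose, the force and the opening at its end, in the units of the state.
- r.sense(): the state, without advancing time (a new reading comes with each control period).
- get_image(name): name is "scene" or "top" or "wrist"; returns a dict with "color" (384x512x3 uint8, red, green, blue), "fx", "fy", "cx", "cy" (pixels), "world_from_camera" (4x4, takes a point from camera to world coordinates); the wrist camera has in their place "mount" (4x4, takes a point from camera to tool coordinates, whose origin is the TCP and whose axes are the tool frame's). Camera axes: x right, y down, z forward; pixel columns grow to the right and rows downward; lengths in m; the calibration is good to about 2 mm. The wrist camera is an equidistant fisheye: a pixel r from the principal point sees the ray r / f radians off the axis. A picture is of the moment at which its call begins: read the wrist's pose just before it. There is no depth.
- r.sign_off(): hands the job in, once; it reports no verdict.
The state is a dict: "time": time; "joint_pos": joint angles; "joint_velocities": joint speeds; "tau": joint torques, N m; "ee_pos": TCP position; "ee_rot": TCP orientation; "contact_force": force on the tool from outside, world axes, zero at the start; "wrist_torque": the same for the moment, N m; "finger_gap": opening from 0.0 (shut) to 1.0 (fully open).
Only numpy, scipy, OpenCV 4.12 (cv2) and the standard library are available. Lean on these libraries where they do the work, as an engineer would, in place of code of your own. Each camera call takes 0.05 s, during which the arm holds its last target. There are 200 camera calls.

## Task

Take the sample jar from the square dish and try it upright in the middle of the steel slot gauge, feeling gently, without forcing it, whether it goes all the way down. If it does, stand it in the rectangular tub; if it will not go in because it has swollen, stand it in the round pan. Leave the jars waiting in the long tray, and everything else, as they are.

Things in the scene. Friction and masses are not known exactly. Their poses are not given: they have to be found in the camera images.
- jar_1: one of four look-alike sample jars: milky body with a purple screw cap, 90 mm high. The cap is 34 mm in diameter and takes the top 28 mm; the body below, up to 56 mm, is 40 mm in diameter if sound and 45 mm if swollen, which is not known beforehand (the name does not tell), and has a 3 mm chamfer round its foot. About 0.14 kg. Origin at the centre of its underside, z up. At the start one jar, any of the four, stands on the dish and the other three in the queue tray
- jar_2: one of four look-alike sample jars: milky body with a purple screw cap, 90 mm high. The cap is 34 mm in diameter and takes the top 28 mm; the body below, up to 56 mm, is 40 mm in diameter if sound and 45 mm if swollen, which is not known beforehand (the name does not tell), and has a 3 mm chamfer round its foot. About 0.14 kg. Origin at the centre of its underside, z up. At the start one jar, any of the four, stands on the dish and the other three in the queue tray
- jar_3: one of four look-alike sample jars: milky body with a purple screw cap, 90 mm high. The cap is 34 mm in diameter and takes the top 28 mm; the body below, up to 56 mm, is 40 mm in diameter if sound and 45 mm if swollen, which is not known beforehand (the name does not tell), and has a 3 mm chamfer round its foot. About 0.14 kg. Origin at the centre of its underside, z up. At the start one jar, any of the four, stands on the dish and the other three in the queue tray
- jar_4: one of four look-alike sample jars: milky body with a purple screw cap, 90 mm high. The cap is 34 mm in diameter and takes the top 28 mm; the body below, up to 56 mm, is 40 mm in diameter if sound and 45 mm if swollen, which is not known beforehand (the name does not tell), and has a 3 mm chamfer round its foot. About 0.14 kg. Origin at the centre of its underside, z up. At the start one jar, any of the four, stands on the dish and the other three in the queue tray
- gauge: fixed dark steel slot gauge, 110 (x) x 100 (y) mm, 40 mm high: a 10 mm base plate with two jaws on it, and between them a straight slot 42.5 mm wide, 30 mm deep, open at the top and at both ends, running along the gauge's y axis. Origin at the centre of its underside. A sound jar goes down between the jaws until its underside rests on the base plate, 10 mm above the table; a swollen one stops with its underside about 37 to 40 mm above the table
- gauge_slot (a point): middle of the slot's mouth, level with the jaw tops, 40 mm above the table; x across the slot, y along it
- dish: fixed square aluminium dish, 110 x 110 mm, rim 15 mm high, floor 4 mm above the table; the jar to be tested stands in it. Origin at its underside's centre
- queue_tray: fixed long aluminium tray, 90 x 220 mm, rim 15 mm high, floor 4 mm above the table; three jars wait in it. Origin at its underside's centre
- tub: fixed rectangular see-through plastic tub for sound jars, 150 (x) x 130 (y) mm, 45 mm high, walls and floor 4 mm thick. Origin at its underside's centre
- pan: fixed round stainless pan for rejects, 140 mm in diameter, 40 mm high, walls 3 mm, floor 4 mm thick. Origin at its underside's centre
- marker: black marker pen, 134 mm long, 14 mm thick, lying down; origin under its middle. A bystander
- tape: roll of paper tape lying flat, 64 mm outside diameter, 24 mm high; origin at its underside's centre. A bystander
- tube_rack: grey block rack, 70 x 130 mm and 74 mm high, with six small purple-capped tubes; origin at its underside's centre. A bystander
- scoop: steel spoon or scoop, about 0.2 m long, lying flat; origin at its underside. A bystander
- wash: white plastic bottle, 60 mm diameter, 130 mm high; origin at its underside's centre. A bystander
- cards: stack of paper record cards, 75 x 105 x 30 mm; origin at its underside's centre. A bystander
Things that resemble listed ones, but are neither listed nor needed, are in the scene too. What is shaped like the jar_4 but yellow is not meant. Of the things that look like the tub, the larger one is meant.

How it is judged (in metres and radians):
On the way:
1. the dish's jar is tried upright in the gauge, within 4 mm of the slot's middle line: fully down on the base (4 mm), or, if swollen, bearing on the jaws with 1.5 N; the others still queue (((x of jar_1 in the frame of gauge between -0.004 and 0.004 m and y of jar_1 in the frame of gauge between -0.04 and 0.04 m and angle between jar_1's own z axis and vertical below 0.12 rad and z of jar_1 in the frame of gauge below 0.043 m and contact force between jar_1 and gauge above 1.5 N and (x of jar_2 in the frame of queue_tray between -0.045 and 0.045 m and y of jar_2 in the frame of queue_tray between -0.11 and 0.11 m and angle between each of jar_2, jar_3, jar_4's own z axis and vertical below 0.12 rad and distance of each of jar_2, jar_3, jar_4 from where it was at the start of the episode below 0.03 m and x of jar_3 in the frame of queue_tray between -0.045 and 0.045 m and y of jar_3 in the frame of queue_tray between -0.11 and 0.11 m and x of jar_4 in the frame of queue_tray between -0.045 and 0.045 m and y of jar_4 in the frame of queue_tray between -0.11 and 0.11 m)) or (x of jar_2 in the frame of gauge between -0.004 and 0.004 m and y of jar_2 in the frame of gauge between -0.04 and 0.04 m and angle between jar_2's own z axis and vertical below 0.12 rad and z of jar_2 in the frame of gauge below 0.014 m and (x of jar_1 in the frame of queue_tray between -0.045 and 0.045 m and y of jar_1 in the frame of queue_tray between -0.11 and 0.11 m and angle between each of jar_1, jar_3, jar_4's own z axis and vertical below 0.12 rad and distance of each of jar_1, jar_3, jar_4 from where it was at the start of the episode below 0.03 m and x of jar_3 in the frame of queue_tray between -0.045 and 0.045 m and y of jar_3 in the frame of queue_tray between -0.11 and 0.11 m and x of jar_4 in the frame of queue_tray between -0.045 and 0.045 m and y of jar_4 in the frame of queue_tray between -0.11 and 0.11 m)) or (x of jar_3 in the frame of gauge between -0.004 and 0.004 m and y of jar_3 in the frame of gauge between -0.04 and 0.04 m and angle between jar_3's own z axis and vertical below 0.12 rad and z of jar_3 in the frame of gauge below 0.014 m and (x of jar_1 in the frame of queue_tray between -0.045 and 0.045 m and y of jar_1 in the frame of queue_tray between -0.11 and 0.11 m and angle between each of jar_1, jar_2, jar_4's own z axis and vertical below 0.12 rad and distance of each of jar_1, jar_2, jar_4 from where it was at the start of the episode below 0.03 m and x of jar_2 in the frame of queue_tray between -0.045 and 0.045 m and y of jar_2 in the frame of queue_tray between -0.11 and 0.11 m and x of jar_4 in the frame of queue_tray between -0.045 and 0.045 m and y of jar_4 in the frame of queue_tray between -0.11 and 0.11 m)) or (x of jar_4 in the frame of gauge between -0.004 and 0.004 m and y of jar_4 in the frame of gauge between -0.04 and 0.04 m and angle between jar_4's own z axis and vertical below 0.12 rad and z of jar_4 in the frame of gauge below 0.043 m and contact force between jar_4 and gauge above 1.5 N and (x of jar_1 in the frame of queue_tray between -0.045 and 0.045 m and y of jar_1 in the frame of queue_tray between -0.11 and 0.11 m and angle between each of jar_1, jar_2, jar_3's own z axis and vertical below 0.12 rad and distance of each of jar_1, jar_2, jar_3 from where it was at the start of the episode below 0.03 m and x of jar_2 in the frame of queue_tray between -0.045 and 0.045 m and y of jar_2 in the frame of queue_tray between -0.11 and 0.11 m and x of jar_3 in the frame of queue_tray between -0.045 and 0.045 m and y of jar_3 in the frame of queue_tray between -0.11 and 0.11 m)))), for 0.2 s.
At the end, for the whole second after the job is handed in: The jar from the dish stands upright (0.12 rad), released, at rest on the floor of the right container: tub if it went down in the gauge (60 mm in x, 50 mm in y of its middle), else pan (50 mm of its middle). The other jars stand in the queue tray, moved under 30 mm (((horizontal distance between jar_1 and pan below 0.05 m and angle between jar_1's own z axis and vertical below 0.12 rad and z of jar_1 in the frame of pan below 0.01 m and linear speed of jar_1 below 0.02 m/s and (x of jar_2 in the frame of queue_tray between -0.045 and 0.045 m and y of jar_2 in the frame of queue_tray between -0.11 and 0.11 m and angle between each of jar_2, jar_3, jar_4's own z axis and vertical below 0.12 rad and distance of each of jar_2, jar_3, jar_4 from where it was at the start of the episode below 0.03 m and x of jar_3 in the frame of queue_tray between -0.045 and 0.045 m and y of jar_3 in the frame of queue_tray between -0.11 and 0.11 m and x of jar_4 in the frame of queue_tray between -0.045 and 0.045 m and y of jar_4 in the frame of queue_tray between -0.11 and 0.11 m)) or (x of jar_2 in the frame of tub between -0.06 and 0.06 m and y of jar_2 in the frame of tub between -0.05 and 0.05 m and angle between jar_2's own z axis and vertical below 0.12 rad and z of jar_2 in the frame of tub below 0.01 m and linear speed of jar_2 below 0.02 m/s and (x of jar_1 in the frame of queue_tray between -0.045 and 0.045 m and y of jar_1 in the frame of queue_tray between -0.11 and 0.11 m and angle between each of jar_1, jar_3, jar_4's own z axis and vertical below 0.12 rad and distance of each of jar_1, jar_3, jar_4 from where it was at the start of the episode below 0.03 m and x of jar_3 in the frame of queue_tray between -0.045 and 0.045 m and y of jar_3 in the frame of queue_tray between -0.11 and 0.11 m and x of jar_4 in the frame of queue_tray between -0.045 and 0.045 m and y of jar_4 in the frame of queue_tray between -0.11 and 0.11 m)) or (x of jar_3 in the frame of tub between -0.06 and 0.06 m and y of jar_3 in the frame of tub between -0.05 and 0.05 m and angle between jar_3's own z axis and vertical below 0.12 rad and z of jar_3 in the frame of tub below 0.01 m and linear speed of jar_3 below 0.02 m/s and (x of jar_1 in the frame of queue_tray between -0.045 and 0.045 m and y of jar_1 in the frame of queue_tray between -0.11 and 0.11 m and angle between each of jar_1, jar_2, jar_4's own z axis and vertical below 0.12 rad and distance of each of jar_1, jar_2, jar_4 from where it was at the start of the episode below 0.03 m and x of jar_2 in the frame of queue_tray between -0.045 and 0.045 m and y of jar_2 in the frame of queue_tray between -0.11 and 0.11 m and x of jar_4 in the frame of queue_tray between -0.045 and 0.045 m and y of jar_4 in the frame of queue_tray between -0.11 and 0.11 m)) or (horizontal distance between jar_4 and pan below 0.05 m and angle between jar_4's own z axis and vertical below 0.12 rad and z of jar_4 in the frame of pan below 0.01 m and linear speed of jar_4 below 0.02 m/s and (x of jar_1 in the frame of queue_tray between -0.045 and 0.045 m and y of jar_1 in the frame of queue_tray between -0.11 and 0.11 m and angle between each of jar_1, jar_2, jar_3's own z axis and vertical below 0.12 rad and distance of each of jar_1, jar_2, jar_3 from where it was at the start of the episode below 0.03 m and x of jar_2 in the frame of queue_tray between -0.045 and 0.045 m and y of jar_2 in the frame of queue_tray between -0.11 and 0.11 m and x of jar_3 in the frame of queue_tray between -0.045 and 0.045 m and y of jar_3 in the frame of queue_tray between -0.11 and 0.11 m)))); the robot touches nothing.
It fails at once if a jar is forced into or slammed on the gauge, or dropped into a container: a contact force over 40 N (contact force between any of jar_1, jar_2, jar_3, jar_4 and gauge above 40 N or contact force between any of jar_1, jar_2, jar_3, jar_4 and tub above 40 N or contact force between any of jar_1, jar_2, jar_3, jar_4 and pan above 40 N).
It fails at once if a bystander (marker, tape, tube rack, spoon, bottle, cards) is shifted by more than 30 mm (distance of any of marker, tape, tube_rack, scoop, wash, cards from where it was at the start of the episode above 0.03 m).
It also fails if it takes over 43 s, if anything falls off the work surface, if the arm or the gripper's body presses on something with over 40 N, if the wrist force passes 120 N, or if a joint passes its speed limit or range.

## Working session

There is one attempt and no reset: what is moved stays moved. The work goes in short steps, Python scripts to look and compute and a tool call to move; the robot and the scene stay as the last step left them, time stands still between calls to the robot, and variables do not carry over. Pictures are saved under pics/ and viewed, about 8 in all and at most 12, crops included, and the job is handed in when it is done.

Besides the shell and the picture viewer there is one more tool, called by a JSON object that holds its "fn" and its "kwargs". send_rows: Moves the arm, as the interface text tells. Its arguments: {"type":"object","properties":{"increments":{"type":"array"},"newtons":{"type":"number"}},"required":["increments"]}

```bash
mkdir -p pics
cat > h.py <<'E'
import numpy as np, cv2
from workcell import r, get_image
def save(name, fn, crop=None, k=1):
    s=r.sense(); im=get_image(name); c=im["color"][:,:,::-1].copy()
    np.savez(fn.replace('.png','.npz'),**{a:im[a] for a in im},p=s["ee_pos"],R=s["ee_rot"])
    if crop: x0,y0,x1,y1=crop; c=c[y0:y1,x0:x1]
    if k!=1: c=cv2.resize(c,None,fx=k,fy=k,interpolation=cv2.INTER_CUBIC)
    cv2.imwrite(fn,c)
def px(fn,u,v,z):
    d=np.load(fn); 
    if 'world_from_camera' in d: 
        T=d['world_from_camera']; ray=np.array([(u-d['cx'])/d['fx'],(v-d['cy'])/d['fy'],1])
    else:
        M=np.eye(4); M[:3,:3]=d['R']; M[:3,3]=d['p']; T=M@d['mount']
        a=np.array([u-d['cx'],v-d['cy']]); rr=np.hypot(*a); th=rr/d['fx']
        ray=np.array([*(a/max(rr,1e-9)*np.sin(th)),np.cos(th)])
    w=T[:3,:3]@ray; o=T[:3,3]; return o+w*(z-o[2])/w[2]
E
python3 - <<'E'
from h import *
save("top","pics/t0.png",k=1.5); save("scene","pics/s0.png",k=1.5)
s=r.sense(); print(s)
E
```

```text
{'time': 0.1, 'joint_pos': array([ 5.79069257e+01,  2.18352025e+01,  7.43764605e+01,  8.84399162e-04,
        8.38585435e+01, -1.23376892e+01]), 'joint_velocities': array([ 0.06521987, -0.09679873, -0.08045249,  0.01434422,  0.04085711,
        0.04928946]), 'tau': array([ 2.55168641e-03, -4.38653111e+01, -2.24911219e+01,  7.14232377e-02,
        3.42198287e-02, -9.61021010e-05]), 'ee_pos': array([0.18578885, 0.51741681, 0.23824084]), 'ee_rot': array([[-6.64017019e-04, -9.41143598e-01,  3.38006341e-01],
       [-1.02993200e-03,  3.38006880e-01,  9.41143075e-01],
       [-9.99999249e-01,  2.76811474e-04, -1.19375622e-03]]), 'contact_force': array([ 0.05059189,  0.96949606, -0.44148379]), 'wrist_torque': array([-0.00811964,  0.04161613, -0.04208061]), 'finger_gap': 0.9978485514498779}
```

View pics/t0.png

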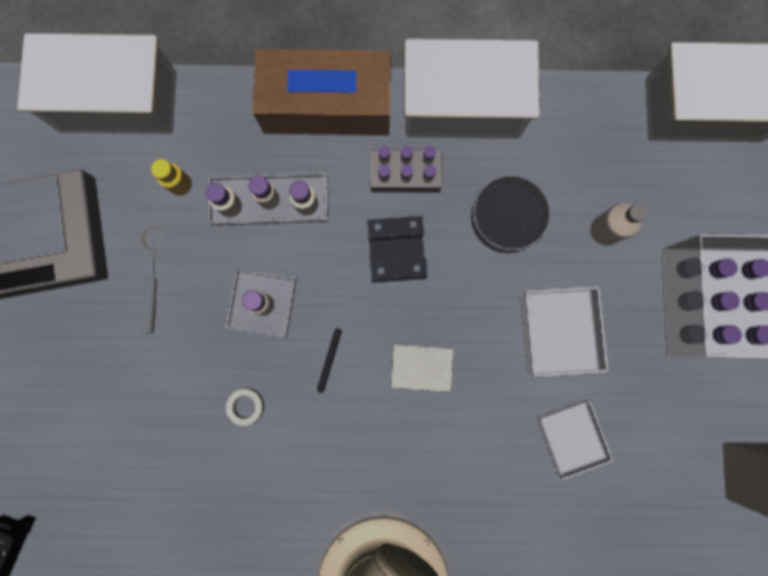

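View pics/s0.png

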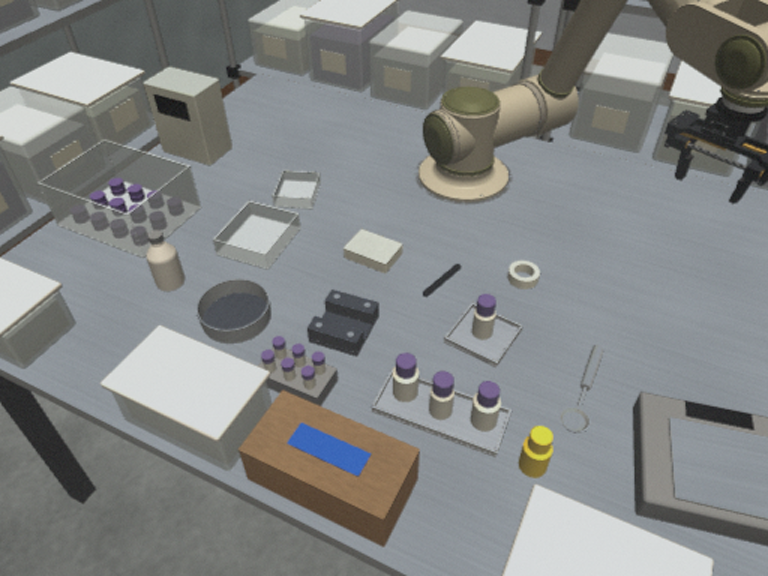

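Top picture (1.5x): the dish jar's cap is at (253,300) and the gauge at about (397,248), with its slot running left-right along world y. The pan is at (511,214), the larger tub at (566,332) and the queue tray at (268,200).

Run:
```python
from h import *
f="pics/t0.npz"
for n,u,v,z in [("cap",253.5,301,.09),("dish",261,303,.01),("gTL",369,219,.04),("gTR",423,217,.04),("gBL",371,281,.04),("gBR",426,278,.04),("pan",511,214,.04),
 ("tubTL",525,290,.045),("tubTR",599,287,.045),("tubBR",606,371,.045),("tubBL",532,377,.045),("q1",217,191,.09),("q2",260,187,.09),("q3",300,190,.09)]:
    print(n,px(f,u/1.5,v/1.5,z).round(4))
d=np.load(f);print(d['world_from_camera'][:3,3])
```

```text
cap [0.4815 0.2224 0.09  ]
dish [0.4854 0.2285 0.01  ]
gTL [0.6371 0.0335 0.04  ]
gTR [ 0.6422 -0.0636  0.04  ]
gBL [0.5247 0.0279 0.04  ]
gBR [ 0.5315 -0.0696  0.04  ]
pan [ 0.65  -0.222  0.04 ]
tubTL [ 0.512  -0.2436  0.045 ]
tubTR [ 0.5192 -0.3741  0.045 ]
tubBR [ 0.3728 -0.3815  0.045 ]
tubBL [ 0.3607 -0.2533  0.045 ]
q1 [0.6696 0.2929 0.09  ]
q2 [0.6777 0.2196 0.09  ]
q3 [0.6734 0.1509 0.09  ]
[0.40052673 0.00412486 0.96810837]
```

{"fn": "send_rows", "kwargs": {"increments": [[0.088,0,0,0,8.4,0,0],[0.088,0,0,0,8.4,0,0],[0.088,0,0,0,8.4,0,0],[0.088,0,0,0,8.4,0,0],[0.088,0,0,0,8.4,0,0],[0.088,0,0,0,8.4,0,0],[0.088,0,0,0,8.4,0,0],[0.088,0,0,0,8.0,0,0]], "newtons": 15}}

```text
time: 0.9
ee_pos: [0.1858, 0.5175, 0.2384]
ee_rot: [[-0.0, -0.054, 0.999], [-0.001, 0.999, 0.054], [-1.0, -0.001, -0.0]]
contact_force: [1.1, -0.0, -0.2]
finger_gap: 0.998
```

{"fn": "send_rows", "kwargs": {"increments": [[0.088,0,-0.03,0.03,0,0,0],[0.088,0,-0.034,0.032,0,0,0],[0.088,0,-0.034,0.032,0,0,0],[0.088,0,-0.034,0.032,0,0,0],[0.088,0,-0.034,0.032,0,0,0],[0.088,0,-0.034,0.032,0,0,0],[0.088,0,-0.034,0.032,0,0,0],[0.088,0,-0.034,0.03,0,0,0],[0.088,0,-0.03,0.02,0,0,0],[0.088,0,0,0,0,0,0]]}}

```text
time: 1.9
ee_pos: [0.4775, 0.2335, 0.238]
ee_rot: [[-0.001, -0.055, 0.998], [-0.001, 0.998, 0.055], [-1.0, -0.001, -0.001]]
contact_force: [0.2, 1.3, -0.4]
finger_gap: 0.998
```

Run:
```python
from h import *
s=r.sense(); print(s['time'],s['ee_pos'].round(4),s['ee_rot'].round(4),s['joint_pos'].round(1))
save("wrist","pics/w1.png",k=1.5)
d=np.load("pics/w1.npz"); print(d['mount'].round(3),d['fx'],d['cx'],d['cy'])
```

```text
1.9 [0.4775 0.2335 0.238 ] [[-6.000e-04 -5.530e-02  9.985e-01]
 [-9.000e-04  9.985e-01  5.530e-02]
 [-1.000e+00 -9.000e-04 -7.000e-04]] [13.3 20.  77.3 -0.  82.8 10.1]
[[ 0.001 -0.269  0.963 -0.145]
 [-0.    -0.963 -0.269  0.069]
 [ 1.     0.    -0.001 -0.   ]
 [ 0.     0.     0.     1.   ]] 297.3186396354542 257.5120245782893 194.9164795929424
```

View pics/w1.png

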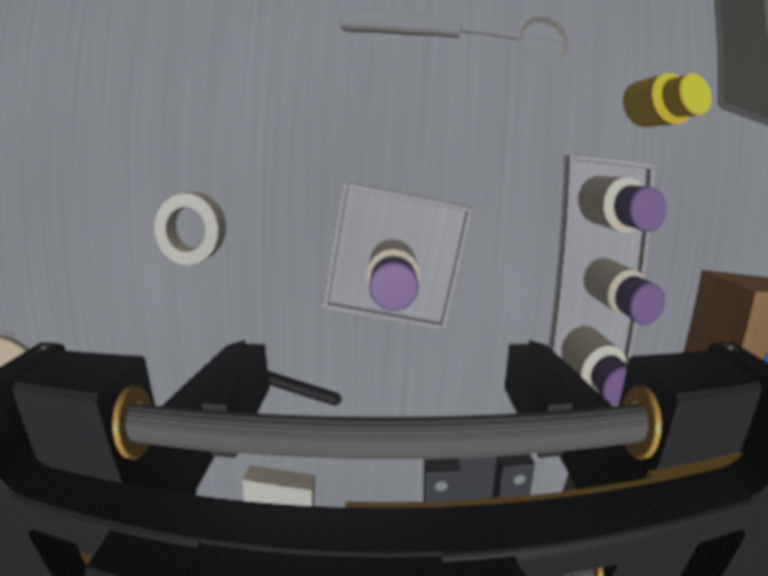

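Wrist picture (1.5x): the cap top is centred at (394,286), the fingers are open either side of it, and the gauge is partly hidden behind the gripper.

Run:
```python
from h import *
a=px("pics/w1.npz",394/1.5,285.5/1.5,.094);print(a, px("pics/t0.npz",253.5/1.5,301/1.5,.094))
d=np.load("pics/w1.npz"); print((d['R'].T@(a-d['p'])).round(4))
```

```text
[0.48236971 0.22608052 0.094     ] [0.4811119  0.22143638 0.094     ]
[ 0.144  -0.0075  0.0046]
```

{"fn": "send_rows", "kwargs": {"increments": [[0.088,0.02,-0.0085,0.004,0,0,0],[0.088,0.03,0,0,0,0,0],[0.088,0.03,0,0,0,0,0],[0.088,0.02,0,0,0,0,0],[0.088,0,0,0,0,0,0]]}}

```text
time: 2.45
ee_pos: [0.4777, 0.229, 0.1365]
ee_rot: [[-0.005, -0.061, 0.998], [-0.001, 0.998, 0.061], [-1.0, -0.001, -0.006]]
contact_force: [0.0, -0.4, 0.2]
finger_gap: 0.998
```

Run:
```python
from h import *
save("wrist","pics/w2.png",k=1)
c=cv2.imread("pics/w2.png"); h=cv2.cvtColor(c,cv2.COLOR_BGR2HSV)
m=cv2.inRange(h,(120,50,100),(160,255,255)); n,l,st,ce=cv2.connectedComponentsWithStats(m)
d=np.load("pics/w2.npz"); print(d['p'],r.sense()['time'])
for i in range(1,n):
    if st[i,4]>300:
        a=px("pics/w2.npz",*ce[i],.094); print(st[i],ce[i],a.round(4),(d['R'].T@(a-d['p'])).round(4))
```

```text
[0.47769199 0.22903268 0.13653373] 2.5
[483 130  26  40 803] [495.12951432 149.3611457 ] [0.664  0.2949 0.094 ] [0.0414 0.0544 0.1903]
[ 241  200   49   46 1711] [264.91057861 222.39859731] [0.4821 0.226  0.094 ] [ 0.0425 -0.0032  0.0045]
```

View pics/w2.png

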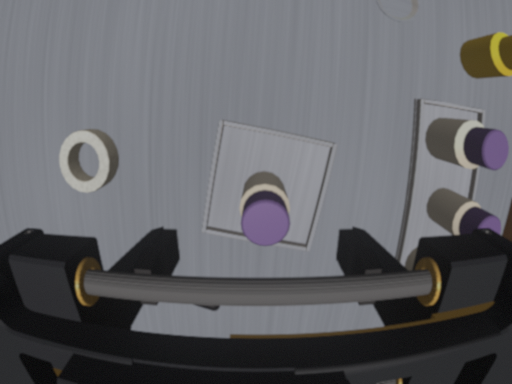

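The cap is confirmed at about (0.482, 0.226). Next I descend the rest of the way, taking out the small offset.

{"fn": "send_rows", "kwargs": {"increments": [[0.088,0,-0.003,0.0045,0,-0.3,0],[0.088,0.02,0,0,0,0,0],[0.088,0.025,0,0,0,0,0],[0.088,0.02,0,0,0,0,0],[0.088,0.01,0,0,0,0,0],[0.088,0,0,0,0,0,0]]}}

```text
time: 3.1
ee_pos: [0.485, 0.2256, 0.0637]
ee_rot: [[0.005, -0.06, 0.998], [0.0, 0.998, 0.06], [-1.0, -0.0, 0.005]]
contact_force: [0.4, -0.3, 0.5]
finger_gap: 0.997
```

{"fn": "send_rows", "kwargs": {"increments": [[0.088,0.002,0,-0.0027,0,0.3,0],[0.088,0,0,0,0,0,0],[0.06,0,0,0,0,0,0],[0.045,0,0,0,0,0,0],[0.036,0,0,0,0,0,0],[0.03,0,0,0,0,0,0],[0.03,0,0,0,0,0,0],[0.03,0,0,0,0,0,0],[0.03,0,0,0,0,0,0]], "newtons": 15}}

```text
time: 4.0
ee_pos: [0.4823, 0.2254, 0.0618]
ee_rot: [[0.0, -0.06, 0.998], [0.0, 0.998, 0.06], [-1.0, 0.0, 0.0]]
contact_force: [0.9, -0.7, 3.0]
finger_gap: 0.393
```

{"fn": "send_rows", "kwargs": {"increments": [[0.03,-0.01,0,0,0,0,0],[0.03,-0.025,0,0,0,0,0],[0.03,-0.035,0,0,0,0,0],[0.03,-0.035,0,0,0,0,0],[0.03,-0.025,0,0,0,0,0],[0.03,-0.01,0,0,0,0,0]]}}

```text
time: 4.6
ee_pos: [0.4826, 0.2256, 0.2046]
ee_rot: [[0.004, -0.06, 0.998], [0.001, 0.998, 0.06], [-1.0, 0.001, 0.004]]
contact_force: [0.3, 0.7, -1.9]
finger_gap: 0.38
```

{"fn": "send_rows", "kwargs": {"increments": [[0.03,0,-0.02,0.006,0,0,0],[0.03,0,-0.035,0.008,0,0,0],[0.03,0,-0.04,0.01,0,0,0],[0.03,0,-0.04,0.01,0,0,0],[0.03,0,-0.04,0.01,0,0,0],[0.03,0,-0.04,0.01,0,0,0],[0.03,0,-0.04,0.01,0,0,0],[0.03,0,-0.04,0.008,0,0,0],[0.03,0,-0.03,0.006,0,0,0],[0.03,0,-0.01,0.002,0,0,0]]}}

```text
time: 5.6
ee_pos: [0.5822, -0.1068, 0.2005]
ee_rot: [[-0.002, -0.057, 0.998], [0.0, 0.998, 0.057], [-1.0, 0.0, -0.002]]
contact_force: [-0.2, 0.3, -2.4]
finger_gap: 0.378
```

{"fn": "send_rows", "kwargs": {"increments": [[0.03,0,0,0,0,0,0],[0.03,0,0,0,0,0,0]]}}

```text
time: 5.8
ee_pos: [0.5818, -0.103, 0.2014]
ee_rot: [[-0.001, -0.061, 0.998], [0.001, 0.998, 0.061], [-1.0, 0.001, -0.001]]
contact_force: [0.6, -1.1, -1.5]
finger_gap: 0.378
```

Run:
```python
from h import *
s=r.sense(); print(s['time'],s['ee_pos'].round(4),s['ee_rot'].round(4),s['contact_force'],s['finger_gap'])
save("wrist","pics/w3.png",k=1.5)
```

```text
5.8 [ 0.5818 -0.103   0.2014] [[-1.000e-03 -6.080e-02  9.982e-01]
 [ 8.000e-04  9.982e-01  6.080e-02]
 [-1.000e+00  9.000e-04 -1.000e-03]] [ 0.63793124 -1.1112086  -1.54490535] 0.3778937227155607
```

View pics/w3.png

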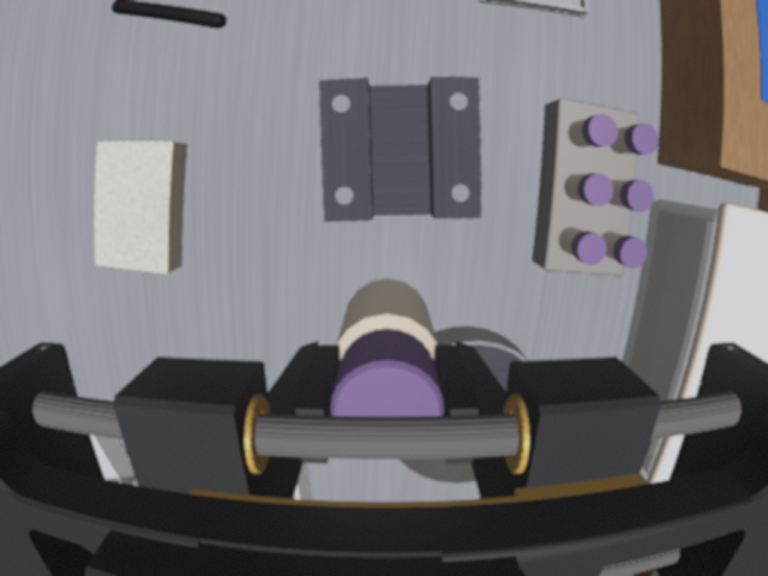

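The wrist picture shows the jar held and the whole gauge in view. Its corners are near (320,80), (478,78), (325,220), (480,216), and the slot edges run from about x=370 to 431. I'll enlarge it for accuracy.

Run:
```python
from h import *
c=cv2.imread("pics/w3.png"); c=np.load("pics/w3.npz")['color'][:,:,::-1]
cv2.imwrite("pics/c3.png",cv2.convertScaleAbs(cv2.resize(c[40:160,205:330],None,fx=5,fy=5,interpolation=cv2.INTER_CUBIC),alpha=1.7))
```

```text
(no output)
```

View pics/c3.png

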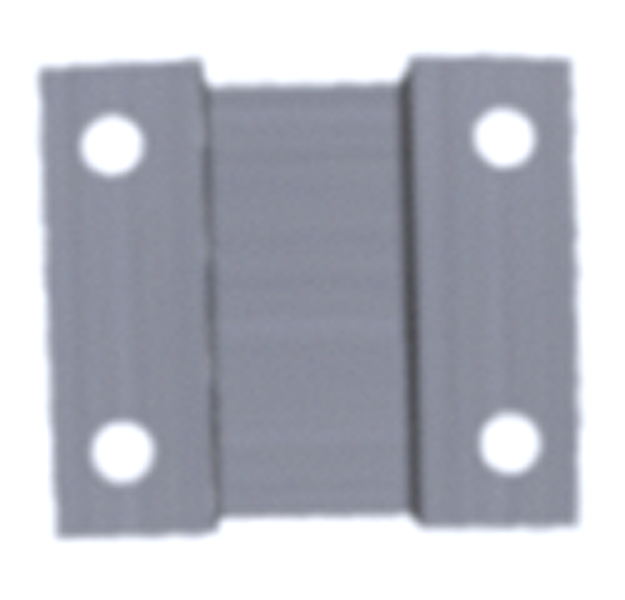

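Run:
```python
from h import *
f="pics/w3.npz"
P=lambda u,v,z=.04: px(f,205+(u+.5)/5-.5,40+(v+.5)/5-.5,z)[:2]
inn=[P(203,62),P(217,530),P(411,60),P(420,523)]
out=[P(42,70),P(57,536),P(571,62),P(577,524)]
b=[P(112,145),P(123,451),P(504,137),P(510,442)]
s=r.sense()
for q in (inn,out,b):
    c=np.mean(q,0); d=(q[0]-q[1])+(q[2]-q[3]); yaw=np.degrees(np.arctan2(-d[0],d[1])); w=q[2]-q[0]+q[3]-q[1]
    print(np.round(q,4).tolist(),c.round(4),yaw.round(2),np.hypot(*w)/2)
p=s['ee_pos'];R=s['ee_rot']
print(np.degrees(np.arctan2(R[1,2],R[0,2])), R.T@(np.array([*np.mean(inn,0),p[2]])-p))
# jar cap top in the tool frame (grasp height check)
```

```text
[[0.5604, 0.0295], [0.569, -0.0678], [0.6026, 0.0329], [0.6108, -0.0636]] [ 0.5857 -0.0173] 4.97 0.04217795760011579
[[0.5275, 0.0268], [0.5358, -0.0708], [0.6357, 0.0361], [0.644, -0.0612]] [ 0.5857 -0.0173] 4.85 0.10859097268463763
[[0.543, 0.0111], [0.5487, -0.0524], [0.6226, 0.0183], [0.6283, -0.0453]] [ 0.5856 -0.0171] 5.14 0.07989634082888858
3.521269886642364 [4.84052629e-05 8.50459258e-02 9.15554995e-03]
```

{"fn": "send_rows", "kwargs": {"increments": [[0.03,0,0.015,0.002,0,0,0],[0.03,0,0.025,0.003,0,0,0],[0.03,0,0.025,0.003,0,0,0],[0.03,0,0.015,0.001,0,0,0],[0.03,0,0.005,0,-1.5,0,0],[0.03,0.02,0,0,0,0,0],[0.03,0.03,0,0,0,0,0],[0.03,0.025,0,0,0,0,0],[0.03,0.015,0,0,0,0,0],[0.03,0,0,0,0,0,0]]}}

```text
time: 6.85
ee_pos: [0.585, -0.0188, 0.1098]
ee_rot: [[-0.004, -0.087, 0.996], [0.001, 0.996, 0.087], [-1.0, 0.001, -0.004]]
contact_force: [-0.9, -0.2, -1.7]
finger_gap: 0.381
```

{"fn": "send_rows", "kwargs": {"increments": [[0.03,0,0,0,0,0,0],[0.03,0,0,0,0,0,0]]}}

```text
time: 7.05
ee_pos: [0.5866, -0.019, 0.113]
ee_rot: [[0.002, -0.086, 0.996], [-0.001, 0.996, 0.087], [-1.0, -0.001, 0.002]]
contact_force: [0.3, -0.6, -2.1]
finger_gap: 0.382
```

Run:
```python
from h import *
for i in range(1):
    s=r.sense(); print(s['time'],s['ee_pos'].round(4),s['ee_rot'].round(4).tolist(),s['contact_force'])
p=s['ee_pos'];R=s['ee_rot']
print(np.degrees(np.arctan2(R[1,2],R[0,2])), R.T@(np.array([.5857,-.0172,p[2]])-p))
```

```text
7.05 [ 0.5866 -0.019   0.113 ] [[0.0021, -0.0865, 0.9962], [-0.0006, 0.9963, 0.0865], [-1.0, -0.0008, 0.002]] [ 0.30756323 -0.55190698 -2.06394371]
4.962366718331055 [-2.85882843e-06  1.86902445e-03 -7.25986927e-04]
```

{"fn": "send_rows", "kwargs": {"increments": [[0.03,0,0,0,0,0,0],[0.03,0,0,0,0,0,0]]}}

```text
time: 7.25
ee_pos: [0.5863, -0.0189, 0.1124]
ee_rot: [[0.001, -0.086, 0.996], [-0.0, 0.996, 0.086], [-1.0, -0.0, 0.001]]
contact_force: [-0.9, 0.2, -1.3]
finger_gap: 0.384
```

{"fn": "send_rows", "kwargs": {"increments": [[0.03,0.003,0.001,0,0,0,0],[0.03,0.003,0,0,0,0,0],[0.03,0,0,0,0,0,0],[0.03,0,0,0,0,0,0]]}}

```text
time: 7.65
ee_pos: [0.5859, -0.0178, 0.1056]
ee_rot: [[-0.0, -0.086, 0.996], [0.0, 0.996, 0.086], [-1.0, 0.0, -0.0]]
contact_force: [-0.1, 0.1, -1.3]
finger_gap: 0.381
```

{"fn": "send_rows", "kwargs": {"increments": [[0.03,0.002,0,0,0,0,0],[0.03,0.002,0,0,0,0,0],[0.03,0.002,0,0,0,0,0],[0.03,0,0,0,0,0,0]]}}

```text
time: 8.05
ee_pos: [0.5858, -0.0178, 0.0994]
ee_rot: [[-0.001, -0.086, 0.996], [0.0, 0.996, 0.086], [-1.0, 0.0, -0.001]]
contact_force: [0.5, 0.1, -1.1]
finger_gap: 0.382
```

{"fn": "send_rows", "kwargs": {"increments": [[0.03,0.0015,0,0,0,0,0],[0.03,0.0015,0,0,0,0,0],[0.03,0,0,0,0,0,0]]}}

```text
time: 8.35
ee_pos: [0.5859, -0.0178, 0.0965]
ee_rot: [[-0.0, -0.086, 0.996], [0.0, 0.996, 0.086], [-1.0, 0.0, -0.0]]
contact_force: [0.3, 1.0, -1.0]
finger_gap: 0.379
```

{"fn": "send_rows", "kwargs": {"increments": [[0.03,0.0015,0,0,0,0,0],[0.03,0,0,0,0,0,0]]}}

```text
time: 8.55
ee_pos: [0.5859, -0.0178, 0.0951]
ee_rot: [[-0.0, -0.086, 0.996], [0.0, 0.996, 0.086], [-1.0, 0.0, -0.0]]
contact_force: [0.5, -0.2, -1.8]
finger_gap: 0.38
```

{"fn": "send_rows", "kwargs": {"increments": [[0.03,0.0015,0,0,0,0,0],[0.03,0,0,0,0,0,0]]}}

```text
time: 8.75
ee_pos: [0.5859, -0.0178, 0.0936]
ee_rot: [[-0.0, -0.086, 0.996], [0.0, 0.996, 0.086], [-1.0, 0.0, -0.0]]
contact_force: [0.7, 0.3, -1.3]
finger_gap: 0.381
```

{"fn": "send_rows", "kwargs": {"increments": [[0.03,0.001,0,0,0,0,0],[0.03,0,0,0,0,0,0]]}}

```text
time: 8.95
ee_pos: [0.5859, -0.0178, 0.0926]
ee_rot: [[-0.0, -0.086, 0.996], [0.0, 0.996, 0.086], [-1.0, 0.0, -0.0]]
contact_force: [-0.5, -0.3, -1.6]
finger_gap: 0.382
```

{"fn": "send_rows", "kwargs": {"increments": [[0.03,0.0015,0,0,0,0,0],[0.03,0.0015,0,0,0,0,0],[0.03,0,0,0,0,0,0]]}}

```text
time: 9.25
ee_pos: [0.5858, -0.0178, 0.0895]
ee_rot: [[-0.0, -0.086, 0.996], [0.0, 0.996, 0.086], [-1.0, 0.0, -0.0]]
contact_force: [-0.3, 0.4, -1.8]
finger_gap: 0.38
```

{"fn": "send_rows", "kwargs": {"increments": [[0.03,0.0015,0,0,0,0,0],[0.03,0.0015,0,0,0,0,0],[0.03,0,0,0,0,0,0]]}}

```text
time: 9.55
ee_pos: [0.5859, -0.0178, 0.0865]
ee_rot: [[-0.0, -0.086, 0.996], [0.0, 0.996, 0.086], [-1.0, 0.0, -0.0]]
contact_force: [-0.0, -0.1, -0.7]
finger_gap: 0.383
```

It goes in freely: the underside is now about 29 mm up, below where a swollen jar would stop. Carrying on to the base.

{"fn": "send_rows", "kwargs": {"increments": [[0.03,0.002,0,0,0,0,0],[0.03,0.003,0,0,0,0,0],[0.03,0.003,0,0,0,0,0],[0.03,0,0,0,0,0,0]]}}

```text
time: 9.95
ee_pos: [0.5857, -0.0178, 0.0782]
ee_rot: [[-0.001, -0.086, 0.996], [0.0, 0.996, 0.086], [-1.0, 0.0, -0.001]]
contact_force: [-0.7, -0.1, -1.6]
finger_gap: 0.381
```

{"fn": "send_rows", "kwargs": {"increments": [[0.03,0.003,0,0,0,0,0],[0.03,0.002,0,0,0,0,0],[0.03,0.002,0,0,0,0,0],[0.03,0,0,0,0,0,0]]}}

```text
time: 10.35
ee_pos: [0.5858, -0.0178, 0.0714]
ee_rot: [[-0.001, -0.086, 0.996], [0.0, 0.996, 0.086], [-1.0, 0.0, -0.001]]
contact_force: [-0.3, -0.0, -2.0]
finger_gap: 0.383
```

{"fn": "send_rows", "kwargs": {"increments": [[0.03,0.001,0,0,0,0,0],[0.03,0.001,0,0,0,0,0],[0.03,0,0,0,0,0,0]]}}

```text
time: 10.65
ee_pos: [0.5859, -0.0178, 0.0696]
ee_rot: [[-0.0, -0.086, 0.996], [0.0, 0.996, 0.086], [-1.0, 0.0, -0.0]]
contact_force: [0.1, -0.0, -0.8]
finger_gap: 0.378
```

{"fn": "send_rows", "kwargs": {"increments": [[0.03,0.001,0,0,0,0,0],[0.03,0,0,0,0,0,0]]}}

```text
time: 10.85
ee_pos: [0.5859, -0.0178, 0.0686]
ee_rot: [[-0.0, -0.086, 0.996], [0.0, 0.996, 0.086], [-1.0, 0.0, -0.0]]
contact_force: [0.5, 0.1, -1.5]
finger_gap: 0.384
```

{"fn": "send_rows", "kwargs": {"increments": [[0.03,0.0008,0,0,0,0,0],[0.03,0,0,0,0,0,0]]}}

```text
time: 11.05
ee_pos: [0.5861, -0.0178, 0.0684]
ee_rot: [[0.001, -0.086, 0.996], [-0.0, 0.996, 0.086], [-1.0, -0.0, 0.001]]
contact_force: [-1.6, 0.8, 4.6]
finger_gap: 0.384
```

{"fn": "send_rows", "kwargs": {"increments": [[0.03,0.0005,0,0,0,0,0],[0.03,0,0,0,0,0,0]]}}

```text
time: 11.25
ee_pos: [0.5861, -0.0178, 0.0684]
ee_rot: [[0.001, -0.086, 0.996], [-0.0, 0.996, 0.086], [-1.0, -0.0, 0.001]]
contact_force: [-2.1, 0.5, 7.9]
finger_gap: 0.381
```

It bottomed at TCP z 0.0684 with a gentle force of about 9 N, so the jar is sound and goes to the tub. I lift it straight out and carry it over.

{"fn": "send_rows", "kwargs": {"increments": [[0.03,-0.003,0,0,0,0,0],[0.03,-0.01,0,0,0,0,0],[0.03,-0.02,0,0,0,0,0],[0.03,-0.03,0,0,0,0,0],[0.03,-0.03,0,0,0,0,0],[0.03,-0.025,0,0,0,0,0],[0.03,-0.015,0,0,0,0,0]]}}

```text
time: 11.95
ee_pos: [0.5863, -0.0179, 0.2031]
ee_rot: [[0.003, -0.086, 0.996], [-0.001, 0.996, 0.086], [-1.0, -0.001, 0.003]]
contact_force: [0.4, 0.4, -0.9]
finger_gap: 0.383
```

{"fn": "send_rows", "kwargs": {"increments": [[0.03,0,-0.015,-0.01,0,0,0],[0.03,0,-0.035,-0.02,0,0,0],[0.03,0,-0.035,-0.021,0,0,0],[0.03,0,-0.035,-0.021,0,0,0],[0.03,0,-0.035,-0.021,0,0,0],[0.03,0,-0.035,-0.021,0,0,0],[0.03,0,-0.035,-0.021,0,0,0],[0.03,0,-0.032,-0.02,0,0,0],[0.03,0,-0.025,-0.015,0,0,0],[0.03,0,0,0,0,0,0]]}}

```text
time: 12.95
ee_pos: [0.4395, -0.3163, 0.2007]
ee_rot: [[-0.0, -0.082, 0.997], [-0.001, 0.997, 0.082], [-1.0, -0.001, -0.0]]
contact_force: [0.3, 0.4, -1.0]
finger_gap: 0.381
```

Run:
```python
from h import *
save("top","pics/t4.png",(280,150,472,342),3)
s=r.sense(); print(s['time'],s['ee_pos'].round(4),s['ee_rot'].round(4).tolist(),s['contact_force'],s['finger_gap'])
save("wrist","pics/w4.png",k=1.5)
```

```text
13.0 [ 0.4403 -0.3145  0.2007] [[0.0002, -0.0835, 0.9965], [-0.0, 0.9965, 0.0835], [-1.0, -0.0001, 0.0002]] [-0.3205417   0.04642836 -1.60018416] 0.38127009831204944
```

View pics/w4.png

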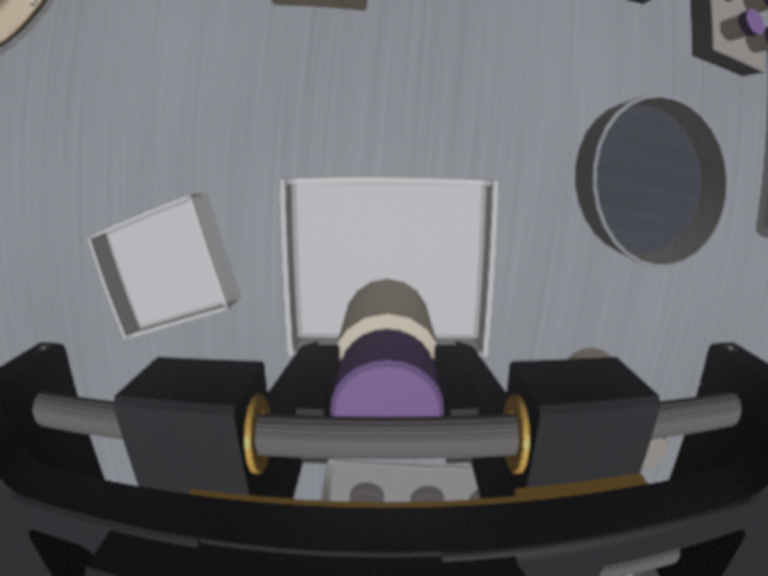

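The jar is above the larger tub, whose rim spans rows 183 to 350 and columns 285 to 493 in the 1.5x picture. I'll compute the offset.

Run:
```python
from h import *
q=[px("pics/w4.npz",u/1.5,v/1.5,.045) for u,v in [(284,182),(495,183),(292,352),(487,352)]]
d=np.load("pics/w4.npz"); c=np.mean(q,0); print(np.round(q,3),c, (d['R'].T@(c-d['p'])))
```

```text
[[ 0.365 -0.258  0.045]
 [ 0.508 -0.247  0.045]
 [ 0.375 -0.382  0.045]
 [ 0.52  -0.37   0.045]] [ 0.44201586 -0.31422411  0.045     ] [0.15568853 0.0001817  0.00175077]
```

{"fn": "send_rows", "kwargs": {"increments": [[0.03,0.02,0,0.001,0,0,0],[0.03,0.03,0,0,0,0,0],[0.03,0.03,0,0,0,0,0],[0.03,0.025,0,0,0,0,0],[0.03,0.015,0,0,0,0,0],[0.03,0.005,0,0,0,0,0],[0.03,0,0,0,0,0,0],[0.03,0,0,0,0,0,0],[0.03,0,0,0,0,0,0]]}}

```text
time: 13.95
ee_pos: [0.4424, -0.3134, 0.0764]
ee_rot: [[0.001, -0.087, 0.996], [-0.001, 0.996, 0.087], [-1.0, -0.001, 0.001]]
contact_force: [-0.3, 0.6, -1.7]
finger_gap: 0.382
```

{"fn": "send_rows", "kwargs": {"increments": [[0.03,0.003,0,0,0,0,0],[0.03,0.003,0,0,0,0,0],[0.03,0.002,0,0,0,0,0],[0.03,0.002,0,0,0,0,0],[0.03,0,0,0,0,0,0],[0.03,0,0,0,0,0,0]]}}

```text
time: 14.55
ee_pos: [0.4419, -0.3133, 0.0654]
ee_rot: [[-0.0, -0.086, 0.996], [0.0, 0.996, 0.086], [-1.0, 0.0, -0.0]]
contact_force: [-0.5, -0.7, -1.7]
finger_gap: 0.377
```

{"fn": "send_rows", "kwargs": {"increments": [[0.03,0.001,0,0,0,0,0],[0.03,0.001,0,0,0,0,0],[0.03,0,0,0,0,0,0]]}}

```text
time: 14.85
ee_pos: [0.4418, -0.3133, 0.0633]
ee_rot: [[-0.0, -0.086, 0.996], [0.0, 0.996, 0.086], [-1.0, 0.0, -0.0]]
contact_force: [0.4, 0.2, -0.9]
finger_gap: 0.379
```

{"fn": "send_rows", "kwargs": {"increments": [[0.03,0.0008,0,0,0,0,0],[0.03,0,0,0,0,0,0]]}}

```text
time: 15.05
ee_pos: [0.4419, -0.3133, 0.0626]
ee_rot: [[-0.0, -0.086, 0.996], [0.0, 0.996, 0.086], [-1.0, 0.0, -0.0]]
contact_force: [0.3, 0.1, -1.6]
finger_gap: 0.378
```

{"fn": "send_rows", "kwargs": {"increments": [[0.03,0.0006,0,0,0,0,0],[0.03,0,0,0,0,0,0]]}}

```text
time: 15.25
ee_pos: [0.442, -0.3134, 0.0624]
ee_rot: [[0.0, -0.086, 0.996], [-0.0, 0.996, 0.086], [-1.0, -0.0, 0.0]]
contact_force: [-0.7, 0.6, 4.8]
finger_gap: 0.378
```

The jar is on the tub floor, so I release it and rise.

{"fn": "send_rows", "kwargs": {"increments": [[0.04,0,0,0,0,0,0],[0.05,0,0,0,0,0,0],[0.07,0,0,0,0,0,0],[0.088,0,0,0,0,0,0],[0.088,0,0,0,0,0,0],[0.088,0,0,0,0,0,0]]}}

```text
time: 15.85
ee_pos: [0.4419, -0.3133, 0.062]
ee_rot: [[0.0, -0.086, 0.996], [0.0, 0.996, 0.086], [-1.0, 0.0, 0.0]]
contact_force: [-0.9, 0.5, 0.7]
finger_gap: 0.884
```

{"fn": "send_rows", "kwargs": {"increments": [[0.088,-0.01,0,0,0,0,0],[0.088,-0.02,0,0,0,0,0],[0.088,-0.03,0,0,0,0,0],[0.088,-0.035,0,0,0,0,0],[0.088,-0.03,0,0,0,0,0],[0.088,-0.015,0,0,0,0,0],[0.088,0,0,0,0,0,0],[0.088,0,0,0,0,0,0]]}}

```text
time: 16.65
ee_pos: [0.4417, -0.3131, 0.2018]
ee_rot: [[-0.0, -0.086, 0.996], [0.0, 0.996, 0.086], [-1.0, 0.0, -0.0]]
contact_force: [0.2, -0.7, -0.2]
finger_gap: 0.993
```

Run:
```python
from h import *
s=r.sense(); print(s['time'],s['ee_pos'].round(4),s['contact_force'],s['finger_gap'])
save("scene","pics/s5.png",k=1.5)
```

```text
16.65 [ 0.4417 -0.3131  0.2018] [ 0.17748365 -0.66503401 -0.19166348] 0.9933446158416211
```

View pics/s5.png

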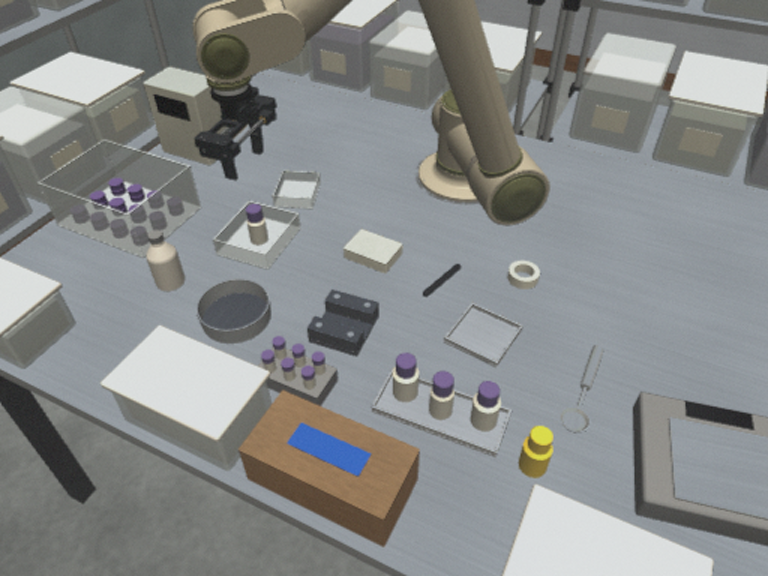

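The jar stands upright in the tub at (257,225), and the queue jars and bystanders look unmoved. The gripper is clear and open.

```bash
python3 -c "
from workcell import r
print(r.sign_off())"
```

```text
the job is handed in; nothing more can be done
None
```

The jar from the dish is sound, and it now stands in the middle of the rectangular tub. I handed the job in at about 17 s of the 43 s allowed.

- **Gauge test:** The jar went down the middle of the slot with no measurable resistance. It met the base with about 9 N, its underside about 10 mm above the table. By my measurement it was less than 0.5 mm off the slot's middle line.
- **Placing:** I lowered it to the tub floor with about 6 N of contact and released it. The measured position was within about 1 mm of the tub's middle.
- **Last checks:** The final scene picture shows the jar upright. The three queue jars and the other objects look unmoved by eye, and the open gripper is about 14 cm above its release height.
- **Disagreement:** The first top-camera reading of the jar was about 5 mm off from the wrist camera in y. I used the wrist reading, which a second, closer picture confirmed. No check failed.

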